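# Fit the drip bar and hang the slide rack over it

### The arm

A 6-joint arm with a two-finger parallel gripper is mounted at the origin on the work surface. World frame = base frame: x ahead of the robot, y to its left, z up, the work surface at z = 0. Lengths are in mm, angles in rad, forces in N, time in s.
With the tool pointing down it reaches from about 325 to 775 mm from the base axis. Payload 5.5 kg.
Tool frame: the origin (TCP) lies at the very end of the fingers, on their centre line; the grasp point (between the pads) lies 19 mm behind it; z points along the fingers, y is the line along which they close (so a half turn about z gives the same grasp; the last joint's range is limited). The gripper opens to 88 mm and grips with 3 to 60 N. Pads are 20 mm wide; open, the fingers measure 115 mm over their backs; the gripper's body (75 mm by 178 mm) begins 61 mm behind the grasp point.
Start: joints at [-1.385, 0.091, 1.231, -0, 1.82, -0.057], TCP at [144.251, -582.415, 183.731] pointing down, gripper open.
Joint ranges: [-2.87, 2.87], [-0.86, 2.18], [0.17, 2.46], [-1.51, 4.65], [0.06, 2.69], [-2.65, 2.65]. Speed limits (rad/s): [2.57, 2.57, 3.01, 3.14, 3.14, 3.14].

### API

Orientations are given as a unit quaternion [w, x, y, z].
In Python, from station import read_state, snapshot, hand_in gives the robot as it stands.
- The arm moves only by the tool jog_arm, never from a script. Its argument "increments" is a list of rows, each a list of 7 numbers: the turn, a rotation vector about the tool's x, y, z in units of 8 degrees (1.0 is 8 degrees), then the shift along the tool's x, y, z in mm, then the opening, from -1 (shut) to 1 (fully open). In form: [[rx, ry, rz, dx, dy, dz, hand], ...]. A call has 1 to 20 rows; each row shifts and turns the commanded pose from where the row before left it, along the tool's axes as they then stand; what a row does not reach is not made up. A row lasts 1/8 s, in which the tool goes at most 62.5 mm and 10.7 degrees, less where a joint would pass 70% of its speed; a pose out of reach is approached as far as the arm can. A call with a gripper value outside its range is refused whole. The fingers move at their own pace and stop on an object; "newtons" is the grip in N (left out, the last holds). Time passes only in rows, so rows that do not move let the fingers close. It gives the time, the measured TCP pose, the force, the opening and the grip force at its end, in the units of the state.
- read_state(): the state, without advancing time (a new reading comes with each control period).
- snapshot(name): name is "scene" or "top" or "wrist"; returns a dict with "color" (400x640x3 uint8, red, green, blue), "fx", "fy", "cx", "cy" (pixels), "R" (3x3) and "t" (3): a world point X has camera coordinates R X + t. Camera axes: x right, y down, z forward; pixel columns grow to the right and rows downward; lengths in mm; the calibration is good to about 2 mm. A picture is of the moment at which its call begins. There is no depth.
- hand_in(): hands the job in; it is judged then, once.
The state is a dict: "clock": time; "joints": joint angles; "qvel": joint speeds; "tau": joint torques, N m; "ee_pos": TCP position; "eef_rot": TCP orientation; "wrist_force": force on the tool from outside, world axes, zero at the start; "moment": the same for the moment, N m; "grip_width": opening from 0.0 (shut) to 1.0 (fully open); "grip_force": force on a finger pad.
Only numpy, scipy, OpenCV 4.12 (cv2) and the standard library are available. Lean on these libraries where they do the work, as an engineer would, in place of code of your own. Each camera call takes 0.05 s, during which the arm holds its last target. There are 200 camera calls.

### The job

Put the steel bar back into the two open slots of the drip stand and press it down past the spring catches until both ends sit fully home, then hang the saddle-shaped slide rack over the middle of the bar, straddling it, seated right down and level, and let go. Do it gently, without hammering or dropping anything, and leave the other things on the bench where they stand.

Things in the scene. Friction and masses are not known exactly. Their poses are not given: they have to be found in the camera images.
- bar_mid (a point): Centre of the loose drip bar: round steel rod 12 mm thick, 200 mm long along its y axis, with red end caps (18 mm thick, the last 8 mm at each end, so 184 mm lie between the caps). About 170 g. Either end may go either way. It starts lying level, its axis 42 mm above the bench, in two notched white supports on the blue tray; lift it straight up.
- bar_end_a (a point): Point on the bar's axis 80 mm from its centre along +y, the part that lies in a slot
- bar_end_b (a point): Point on the bar's axis 80 mm from its centre along -y, the part that lies in the other slot
- tray: Blue fixed tray 100 x 250 mm (y the long way, along the bar) with a 12 mm high rim, origin under its centre. The bar's white supports stand 60 mm either side of its centre, 14 mm wide along y, 44 mm across and 46 mm high; between them the bar is free all round down to the tray's floor.
- stand: Fixed drip stand: white base 110 x 220 mm; origin on the bench under the middle of the bar's place, y along the bar, z up. Its aluminium head has two uprights 80 mm either side along y (each 14 mm thick along y, 50 mm along x), each with an open-topped slot 14.5 mm wide, flared at the mouth. Slot mouths: 40 mm above the home bar's axis; dark cross-beam, 12 mm wide: 60 to 70 mm below it.
- seat_a (a joint): Yellow feeler pad in the floor of the +y slot: 0 m when up, 0.004 m when that end of the bar is home. The head's height is set anew each time and is not reported: the home bar's axis is 102 to 152 mm above the bench, level. Find it by touch (or sight). The stand takes 45 N at most, knocks included: near contact go slowly (15 mm/s).
- seat_b (a joint): The same in the -y slot. In each slot a red round spring catch stands 5 mm in from the +x wall: the bar stops on it 17 to 20 mm above home, and each end needs a push of about 3 to 12 N to snap past; the catch then holds it. One end may snap in first, or neither; a push down on the bar just inside an upright (about 50 mm from the middle) snaps that end home.
- rack_grip (a point): Centre of the black grip fin on top of the slide rack: 12 mm thick along x, 60 mm long along y, 44 mm high; the ridge's flat top, 24 mm wide, is 22 mm below this point. Either way round will do. The rack starts standing on its two lower edges, so this point is 120 mm above the bench.
- rack_throat (a point): Point on the rack where the bar's axis lies when the rack is fully seated: 34 mm below the fin's centre, inside a downward-open channel 15.5 mm wide and 17 mm deep under the ridge, which widens below into the wings. Axes as the rack's.
- bar: The drip bar (its origin at its centre, y along it)
- rack: The slide rack: a steel saddle (upside-down V, ridge along y, 90 mm long, 142 mm high with its fin, 70 mm wide at the feet, about 280 g) with glass slides on its two wings. Origin midway between its feet, z up.
- bottle: Bystander: reagent bottle 60 mm across, 150 mm high, origin under its centre
- beaker: Bystander: glass beaker 72 mm across, 90 mm high, origin under its centre
- jar: Bystander: amber jar with a white lid, 56 mm across, 75 mm high, origin under its centre
- slidebox: Bystander: orange slide box 85 x 100 x 32 mm, origin under its centre
- brush: Bystander: small brush 160 mm long, lying on the bench, origin on the underside
- tipbox: Bystander: blue pipette-tip box with a clear lid, 80 x 115 x 80 mm, origin under its centre
There are look-alikes about, which are no part of the job. Leave any red look-alike of the rack alone.

How it is judged:
By the outcome, as a careful person would: the job done as asked, in the order asked, and still so for the second after the job is handed in, with the robot touching nothing.
It also fails if it takes over 72 s, if anything falls off the work surface, if the arm or the gripper's body presses on something with over 40 N, if the wrist force passes 120 N, or if a joint passes its speed limit or range.

## Working session

There is one attempt and no reset: what is moved stays moved. The work goes in short steps, Python scripts to look and compute and a tool call to move; the robot and the scene stay as the last step left them, time stands still between calls to the robot, and variables do not carry over. Pictures are saved under pics/ and viewed, at most 10 in all, crops included, and the job is handed in when it is done.

Besides the shell and the picture viewer there is one more tool, called after "Emit:" in YAML: its name, and indented under it one key for each argument. jog_arm: Moves the arm, as the interface text tells. Its arguments: {"type":"object","properties":{"increments":{"type":"array","items":{"type":"array","items":{"type":"number"}}},"newtons":{"type":"number"}},"required":["increments"]}

```bash
mkdir -p pics; ls
python3 - <<'E'
from station import *
import cv2,pickle
for n in("scene","top"):
    s=snapshot(n);pickle.dump(s,open(f"pics/{n}.pkl","wb"));cv2.imwrite(f"pics/{n}0.png",s["color"][...,::-1])
    print(n,s["fx"],s["cx"],s["cy"],s["R"],s["t"])
s=read_state();print(s)
E
```

```text
pics
scene 481.3522865857674 313.1815381195844 202.19547383973705 [[-0.43677149  0.89936465  0.01933642]
 [ 0.72808179  0.36604977 -0.57957266]
 [-0.52832525 -0.23906232 -0.81469113]] [ 336.79341119 -299.67228067 1631.75748936]
top 485.51309608410975 327.0493414069165 200.13612286832907 [[-0.02916892 -0.99957025  0.00291328]
 [-0.99826312  0.02898129 -0.05129161]
 [ 0.05118513 -0.00440434 -0.99867947]] [-124.08807411  553.14765901 1626.97014918]
{'clock': 0.1, 'joints': array([-1.38469841e+00,  9.17907208e-02,  1.23174546e+00, -6.66125302e-06,
        1.81978049e+00, -5.66866740e-02]), 'qvel': array([ 9.95486581e-05, -1.74310756e-03, -2.65091408e-03,  8.09911328e-04,
       -1.12133943e-03,  7.10049202e-04]), 'tau': array([ 3.10060743e-03, -4.47859025e+01, -4.07569349e+01,  7.00743031e-02,
        2.83832947e-02, -1.11364245e-04]), 'ee_pos': array([ 144.18792523, -582.08614328,  182.72701288]), 'eef_rot': array([-8.59996200e-04,  9.92640729e-01,  1.21093516e-01, -5.89597766e-05]), 'wrist_force': array([ 0.24932013,  0.15093085, -0.09757493]), 'moment': array([ 0.0024911 , -0.01874237,  0.0075022 ]), 'grip_force': 0.0, 'grip_width': 0.9979611213929027}
```

View pics/scene0.png

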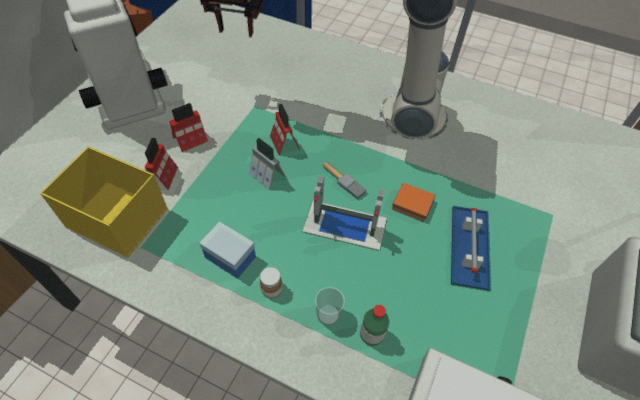

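View pics/top0.png

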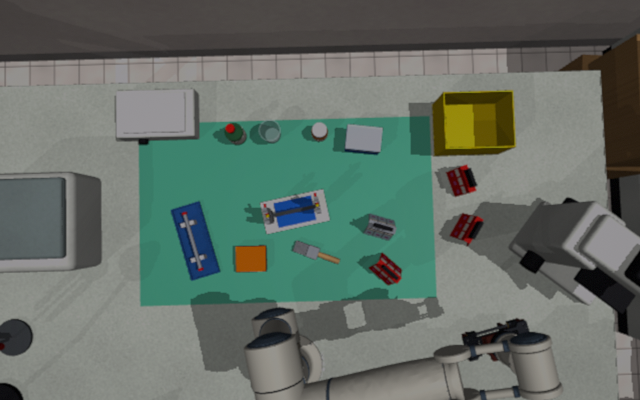

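Scene view: tray with bar around (471,240), stand (345,220), grey rack (264,165), red look-alikes at (281,130), (187,130) and (160,165). In the top view the bar runs (183,210)–(200,268), the stand is at (294,210), the grey rack at (380,227), and the red ones at (386,269), (461,180) and (466,229). The grey steel one fits the description. I'll confirm it in a crop.

```bash
cat > h.py <<'E'
import numpy as np,cv2,pickle
from station import *
def ray(s,uv,z):
    """pixel(s) -> world point(s) on plane z"""
    uv=np.atleast_2d(np.float64(uv));d=np.c_[(uv[:,0]-s["cx"])/s["fx"],(uv[:,1]-s["cy"])/s["fy"],np.ones(len(uv))]
    R=np.array(s["R"]);o=-R.T@np.array(s["t"]);d=d@R
    return o+d*((z-o[2])/d[:,2])[:,None]
def proj(s,X):
    c=np.atleast_2d(X)@np.array(s["R"]).T+np.array(s["t"])
    return np.c_[c[:,0]/c[:,2]*s["fx"]+s["cx"],c[:,1]/c[:,2]*s["fy"]+s["cy"]]
def load(n): return pickle.load(open(f"pics/{n}.pkl","rb"))
def crop(im,x,y,w,h,W=400,H=300): return cv2.resize(im[y:y+h,x:x+w,::-1],(W,H),interpolation=cv2.INTER_CUBIC)
E
python3 - <<'E'
from h import *
T,S=load("top"),load("scene");t,s=T["color"],S["color"]
cv2.imwrite("pics/c1.png",np.vstack([np.hstack([crop(t,250,175,100,75),crop(t,335,195,100,75)]),np.hstack([crop(s,290,165,120,90),crop(s,430,195,80,60*2-20)])]))
hsv=cv2.cvtColor(t,cv2.COLOR_RGB2HSV)
m=((hsv[...,0]<8)|(hsv[...,0]>172))&(hsv[...,1]>120)&(hsv[...,2]>60)
n,l,st,c=cv2.connectedComponentsWithStats(m.astype(np.uint8))
print([(st[i,4],c[i].round(1)) for i in range(1,n) if st[i,4]>5])
# white base, top view
x0,y0=250,175
w=(hsv[...,1]<45)&(hsv[...,2]>120);w=w[y0:250,x0:345].astype(np.uint8)
cs,_=cv2.findContours(w,cv2.RETR_EXTERNAL,2);k=max(cs,key=cv2.contourArea)
r=cv2.minAreaRect(k+np.array([x0,y0]));p=cv2.boxPoints(r);print(r);print(ray(T,p,10).round())
E
```

```text
[(np.int32(67), array([229.8, 128.1])), (np.int32(359), array([459.4, 180.9])), (np.int32(6), array([314.5, 194. ])), (np.int32(6), array([264.5, 205. ])), (np.int32(10), array([183.8, 213.1])), (np.int32(189), array([460. , 225.3])), (np.int32(131), array([471.7, 229. ])), (np.int32(336), array([386.2, 269.9])), (np.int32(9), array([200.2, 268.8]))]
((294.3285217285156, 211.211181640625), (32.331790924072266, 65.13092803955078), 77.7352294921875)
[[ 549.   90.   10.]
 [ 589. -127.   10.]
 [ 482. -147.   10.]
 [ 441.   69.   10.]]
```

View pics/c1.png

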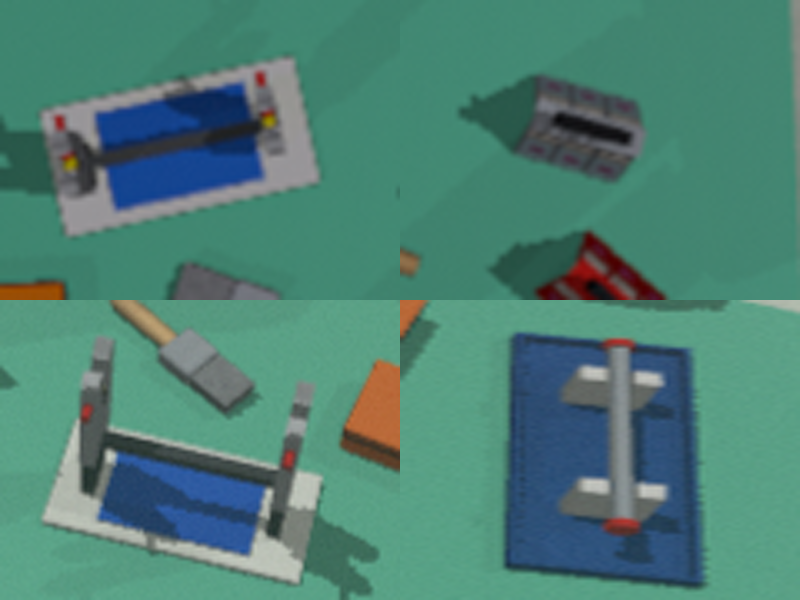

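Crop: the grey steel rack with the black fin (top view about (380,227)) is the right one, and the similar shape beside it is red. The stand's yellow pads are at about (267.5,215.5) and (317,205), with the red catches on the +x side. Now the numbers.

Run:
```python
from h import *
T,S=load("top"),load("scene")
def blobs(im,f,roi,mn):
    hsv=cv2.cvtColor(im,cv2.COLOR_RGB2HSV).astype(int);m=f(hsv).astype(np.uint8)
    x,y,w,h=roi;z=np.zeros_like(m);z[y:y+h,x:x+w]=m[y:y+h,x:x+w]
    n,l,st,c=cv2.connectedComponentsWithStats(z)
    return [(c[i],np.argwhere(l==i)[:,::-1]) for i in range(1,n) if st[i,4]>=mn]
red=lambda h:((h[...,0]<8)|(h[...,0]>172))&(h[...,1]>120)&(h[...,2]>60)
yel=lambda h:(h[...,0]>18)&(h[...,0]<35)&(h[...,1]>100)
blk=lambda h:(h[...,2]<40)
caps=ray(T,[(183.8,213.1),(200.2,268.8)],48);print("bar top",caps.round(1),caps.mean(0).round(1),np.linalg.norm(caps[0]-caps[1]),np.degrees(np.arctan2(*(caps[0]-caps[1])[:2])))
b=[c for c,_ in blobs(S["color"],red,(430,195,80,100),5)];c2=ray(S,b,45);print("bar scene",c2.round(1),c2.mean(0).round(1))
for c,p in blobs(T["color"],blk,(355,205,50,45),15):
    q=ray(T,p,142);mu=q.mean(0);_,_,v=np.linalg.svd(q-mu);print("fin top",c,len(p),mu.round(1),np.ptp(q@v[0]),np.ptp(q@v[1]),"long axis angle from y",np.degrees(np.arctan2(-v[0][0],v[0][1])))
print("fin scene blobs",[(c.round(1),len(p)) for c,p in blobs(S["color"],blk,(245,130,40,60),10)])
def tri(a,b):
    A=[];B=[]
    for s,(u,v) in((T,a),(S,b)):
        P=np.c_[s["R"],s["t"]];u=(u-s["cx"])/s["fx"];v=(v-s["cy"])/s["fy"];A+=[u*P[2]-P[0],v*P[2]-P[1]]
    A=np.array(A);return np.linalg.lstsq(A[:,:3],-A[:,3],rcond=None)[0]
rt=[c for c,_ in blobs(T["color"],red,(255,180,70,50),4)];rs=[c for c,_ in blobs(S["color"],red,(300,170,100,70),4)]
yt=[c for c,_ in blobs(T["color"],yel,(255,180,70,50),3)];print("red top",rt,"red scene",rs,"yel top",yt)
for a in rt: print([tri(a,b).round(1) for b in rs])
for a in yt: print([ray(T,[a],z).round(1)[0] for z in(100,150)])
```

```text
bar top [[518.4 334.4  48. ]
 [333.9 283.1  48. ]] [426.2 308.7  48. ] 191.50994161297368 74.48330339896738
bar scene [[329.5 285.5  45. ]
 [517.2 336.5  45. ]] [423.3 311.   45. ]
fin top [382.61818182 226.78181818] 55 [ 454.8 -309.9  142. ] 55.810262040004574 9.300308787822246 long axis angle from y -16.864344245302522
fin scene blobs []
red top [array([314.5, 194. ]), array([264.5, 205. ])] red scene [array([315.7, 198.1]), array([376.15384615, 212.23076923])] yel top [array([316.66666667, 204.88888889]), array([267.36363636, 215.63636364])]
[array([562.2, -99.4, 144.7]), array([546.3, -21. , 140.5])]
[array([566.8, -16.1, 214.9]), array([532.7,  56.8, 144.2])]
[array([ 530.6, -106.1,  100. ]), array([ 528.5, -106.9,  150. ])]
[array([500.8,  52.5, 100. ]), array([499.7,  46.5, 150. ])]
```

```bash
cat >> h.py <<'E'
def tool():
    s=read_state();w,x,y,z=s["eef_rot"]
    from scipy.spatial.transform import Rotation as Ro
    M=Ro.from_quat([x,y,z,w]).as_matrix();return s,M
def plan(*targets):
    """targets (x,y,z): print tool-axis shifts (current orientation) per leg"""
    s,M=tool();p=s["ee_pos"];print("at",p.round(1),"xang",np.degrees(np.arctan2(M[1,0],M[0,0])).round(2),"tilt",(M[:2,2]*57.3).round(2),"J",s["joints"].round(2),"F",s["wrist_force"].round(1),"t",s["clock"])
    for q in targets:
        d=M.T@(np.array(q)-p);print(q,"d",d.round(1),"len",np.linalg.norm(d).round());p=np.array(q)
E
python3 - <<'E'
from h import *
plan((390,-200,300),(425,309,230))
E
```

```text
at [ 144.2 -582.1  182.7] xang 13.91 tilt [-0.02  0.1 ] J [-1.38  0.09  1.23 -0.    1.82 -0.06] F [ 0.2  0.2 -0.1] t 0.1
(390, -200, 300) d [ 330.5 -312.  -116.7] len 469.0
(425, 309, 230) d [ 156.3 -485.5   70.9] len 515.0
```

Emit:
jog_arm:
  increments:
    - [0,0,0,33,-31,-12,1]
    - [0,0,0,33,-31,-12,1]
    - [0,0,0,33,-31,-12,1]
    - [0,0,0,33,-31,-12,1]
    - [0,0,0,33,-31,-12,1]
    - [0,0,0,33,-31,-12,1]
    - [0,0,0,33,-31,-12,1]
    - [0,0,0,33,-31,-12,1]
    - [0,0,0,33,-31,-12,1]
    - [0,0,0,33,-31,-12,1]
    - [0,0,0,16,-49,7,1]
    - [0,0,0,16,-49,7,1]
    - [0,0,0,16,-49,7,1]
    - [0,0,0,16,-49,7,1]
    - [0,0,0,16,-49,7,1]
    - [0,0,0,16,-49,7,1]
    - [0,0,0,16,-49,7,1]
    - [0,0,0,16,-49,7,1]
    - [0,0,0,16,-49,7,1]
    - [0,0,-0.2,16,-49,7,1]

```text
clock: 2.6
ee_pos: [427.3, 313.6, 233.1]
eef_rot: [0.0, 0.991, 0.135, -0.0]
wrist_force: [0.6, -0.7, 0.0]
grip_width: 0.996
grip_force: 0.0
```

Run:
```python
from h import *
s=snapshot("wrist");pickle.dump(s,open("pics/w1.pkl","wb"));cv2.imwrite("pics/w1.png",s["color"][...,::-1])
print(s["fx"],(-np.array(s["R"]).T@s["t"]).round(1),np.array(s["R"])[2].round(2))
hsv=cv2.cvtColor(s["color"],cv2.COLOR_RGB2HSV)
m=((hsv[...,0]<8)|(hsv[...,0]>172))&(hsv[...,1]>120)&(hsv[...,2]>60)
n,l,st,c=cv2.connectedComponentsWithStats(m.astype(np.uint8))
print([(st[i],c[i].round(1)) for i in range(1,n) if st[i,4]>30])
plan((425,309,100))
```

```text
303.5719652378629 [504.9 335.5 433.3] [-0.28 -0.08 -0.96]
[(array([320,  93,  14,   7,  89], dtype=int32), array([326.7,  96.1])), (array([601, 154,  14,  14, 128], dtype=int32), array([607.8, 159.9])), (array([321, 238,  11,   8,  66], dtype=int32), array([325.8, 242. ]))]
at [426.3 318.4 230.2] xang 15.87 tilt [-0.24  0.06] J [ 0.58 -0.07  1.31  0.    1.9   1.87] F [-3.9 -0.1 -2.7] t 2.65
(425, 309, 100) d [ -3.3   9.  130.2] len 131.0
```

View pics/w1.png

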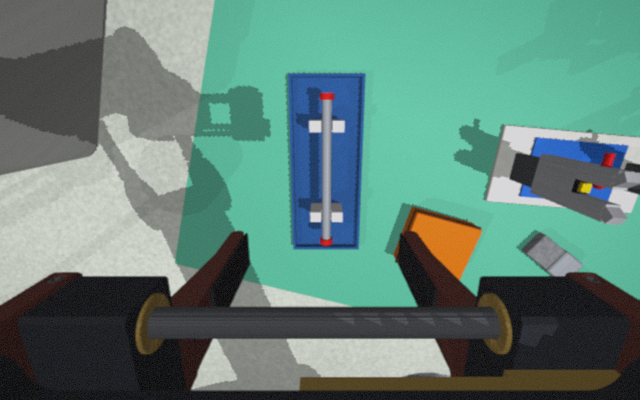

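Wrist view: the bar is upright in the picture, with its caps at (327,96) and (326,242) on the tray between the white supports. The slide box (440,245) is clear of the fingers.

Run:
```python
from h import *
s=snapshot("wrist")
hsv=cv2.cvtColor(s["color"],cv2.COLOR_RGB2HSV)
m=((hsv[...,0]<8)|(hsv[...,0]>172))&(hsv[...,1]>120)&(hsv[...,2]>60);m[:,:300]=0;m[:,350:]=0
n,l,st,c=cv2.connectedComponentsWithStats(m.astype(np.uint8))
k=[c[i] for i in range(1,n) if st[i,4]>30];q=ray(s,k,46);d=q[0]-q[1]
print(k,q.round(1),q.mean(0).round(1),np.linalg.norm(d),np.degrees(np.arctan2(d[1],d[0])))
m=q.mean(0)
plan((m[0],m[1],100),(m[0],m[1],23))
```

```text
[array([331.30120482,  95.63855422]), array([329.07936508, 242.38095238])] [[517.6 335.   46. ]
 [332.  283.7  46. ]] [424.8 309.3  46. ] 192.61988425323855 15.428949494506153
at [426.3 315.5 230.5] xang 15.82 tilt [-0.27 -0.08] J [ 0.57 -0.08  1.32  0.    1.91  1.87] F [-1.2 -1.2 -0.4] t 2.7
(np.float64(424.79925739665435), np.float64(309.34852366575024), 100) d [ -2.5   5.5 130.5] len 131.0
(np.float64(424.79925739665435), np.float64(309.34852366575024), 23) d [ 0.4 -0.  77. ] len 77.0
```

Emit:
jog_arm:
  increments:
    - [0,0,0.05,-2.5,5.5,35,1]
    - [0,0,0,0,0,35,1]
    - [0,0,0,0,0,35,1]
    - [0,0,0,0,0,25,1]
    - [0,0,0,0,0,0,1]
    - [0,0,0,0,0,0,1]

```text
clock: 3.45
ee_pos: [427.1, 305.9, 105.1]
eef_rot: [-0.0, 0.991, 0.131, 0.001]
wrist_force: [0.2, 0.4, 0.1]
grip_width: 0.997
grip_force: 0.0
```

Run:
```python
from h import *
plan((424.8,309.3,23))
```

```text
at [427.1 305.9 105.1] xang 15.09 tilt [0.08 0.04] J [ 0.56 -0.11  1.57 -0.    1.68  1.86] F [0.2 0.4 0.1] t 3.45
(424.8, 309.3, 23) d [-1.5 -3.9 82.1] len 82.0
```

Emit:
jog_arm:
  increments:
    - [0,0,-0.05,-1.5,-4,25,1]
    - [0,0,0,0,0,25,1]
    - [0,0,0,0,0,20,1]
    - [0,0,0,0,0,12,1]
    - [0,0,0,0,0,0,0.3]
    - [0,0,0,0,0,0,-0.5]
    - [0,0,0,0,0,0,-1]
    - [0,0,0,0,0,0,-1]
    - [0,0,0,0,0,0,-1]
    - [0,0,0,0,0,0,-1]
  newtons: 40

```text
clock: 4.7
ee_pos: [424.1, 309.4, 21.8]
eef_rot: [-0.0, 0.991, 0.135, 0.0]
wrist_force: [0.4, -0.2, -1.3]
grip_width: 0.357
grip_force: 0.0
```

Emit:
jog_arm:
  increments:
    - [0,0,0,0,0,0,-1]
    - [0,0,0,0,0,0,-1]
    - [0,0,0,0,0,0,-1]
    - [0,0,0,0,0,0,-1]

```text
clock: 5.2
ee_pos: [424.1, 309.4, 21.7]
eef_rot: [0.0, 0.991, 0.135, -0.0]
wrist_force: [0.4, 0.9, -0.6]
grip_width: 0.006
grip_force: 0.0
```

Run:
```python
from h import *
s=snapshot("wrist");S=snapshot("scene");pickle.dump(S,open("pics/s2.pkl","wb"))
cv2.imwrite("pics/w2.png",np.vstack([np.hstack([crop(s["color"],160,50,320,240),crop(S["color"],410,180,120,120)])]))
```

```text
(no output)
```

View pics/w2.png

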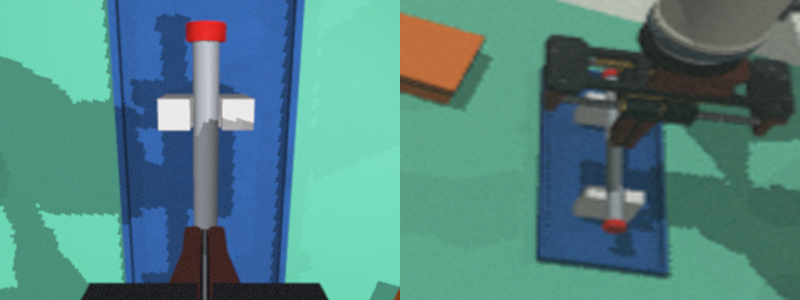

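The picture shows the bar still in its supports and the fingers shut with their tips at about row 228 of the left crop. They may have closed above the bar, so I'll check the real tip height against the camera.

Run:
```python
from h import *
s=load("w1");a=np.radians(15.87);y=np.array([np.sin(a),-np.cos(a),0])
for p in ((427.3,313.6,233.1),(426.3,318.4,230.2)):
  for k in(0,19,40): print(p,k,proj(s,[np.array(p)+[0,0,k]+44*y,np.array(p)+[0,0,k]-44*y]).round(0).tolist())
s=snapshot("wrist");st,M=tool();p=st["ee_pos"];print(p,st["grip_width"],st["wrist_force"],st["joints"])
print("tcp, +19,+40,+60 px",proj(s,[p+[0,0,k] for k in(0,19,40,60)]).round(0).tolist())
print("bar z42 at bar mid px",proj(s,[(424.8,309.3,48),(424.8+.964*92,309.3+.266*92,42)]).round(0).tolist())
hsv=cv2.cvtColor(s["color"],cv2.COLOR_RGB2HSV)
m=((hsv[...,0]<8)|(hsv[...,0]>172))&(hsv[...,1]>120)&(hsv[...,2]>60)
n,l,stt,c=cv2.connectedComponentsWithStats(m.astype(np.uint8));print([(stt[i],c[i]) for i in range(1,n) if stt[i,4]>100])
print(s["color"][215:290:8,324])
```

```text
(427.3, 313.6, 233.1) 0 [[386.0, 225.0], [261.0, 226.0]]
(427.3, 313.6, 233.1) 19 [[391.0, 236.0], [256.0, 237.0]]
(427.3, 313.6, 233.1) 40 [[399.0, 251.0], [248.0, 252.0]]
(426.3, 318.4, 230.2) 0 [[378.0, 223.0], [255.0, 224.0]]
(426.3, 318.4, 230.2) 19 [[383.0, 234.0], [249.0, 234.0]]
(426.3, 318.4, 230.2) 40 [[390.0, 248.0], [241.0, 249.0]]
[424.0993308  309.43225539  21.72537594] 0.007700817682003709 [ 0.12000108  0.11287901 -0.59811851] [ 5.65502775e-01 -8.17151415e-02  1.69148446e+00  2.59725036e-05
  1.53183786e+00  1.86557295e+00]
tcp, +19,+40,+60 px [[323.0, 225.0], [323.0, 236.0], [324.0, 251.0], [324.0, 269.0]]
bar z42 at bar mid px [[324.0, 240.0], [324.0, 84.0]]
[(array([309,  67,  32,  17, 475], dtype=int32), array([324.20842105,  74.62526316])), (array([318, 358,  12,  12, 122], dtype=int32), array([323.5       , 363.48360656]))]
[[128 131 137]
 [128 131 137]
 [128 132 136]
 [ 72  74  75]
 [ 67  68  69]
 [ 94  98 104]
 [ 99  99 107]
 [ 92  95 100]
 [ 95  98 104]
 [ 95  97 105]]
```

Emit:
jog_arm:
  increments:
    - [0,0,0,0,0,-5,-1]
    - [0,0,0,0,0,-5,-1]
    - [0,0,0,0,0,-5,-1]
    - [0,0,0,0,0,-5,-1]
    - [0,0,0,0,0,0,-1]
    - [0,0,0,0,0,0,-1]

```text
clock: 6.1
ee_pos: [424.1, 309.4, 41.6]
eef_rot: [0.0, 0.991, 0.135, -0.0]
wrist_force: [-0.7, 0.4, -0.4]
grip_width: 0.002
grip_force: 0.0
```

Run:
```python
from h import *
s=snapshot("wrist")
st,M=tool();print(st["ee_pos"],st["grip_width"],st["grip_force"],st["wrist_force"])
hsv=cv2.cvtColor(s["color"],cv2.COLOR_RGB2HSV)
m=((hsv[...,0]<8)|(hsv[...,0]>172))&(hsv[...,1]>120)&(hsv[...,2]>60)
n,l,stt,c=cv2.connectedComponentsWithStats(m.astype(np.uint8));print([(stt[i],c[i]) for i in range(1,n) if stt[i,4]>100])
S=snapshot("scene")
cv2.imwrite("pics/w3.png",np.hstack([crop(s["color"],260,200,128,96),crop(S["color"],440,180,60,60)]))
```

```text
[423.99985903 309.35093788  41.50586905] 0.009848470907664745 0.0 [ 0.287301   -0.51119215 -0.26077249]
[(array([311,  71,  28,  15, 376], dtype=int32), array([324.3962766 ,  77.84574468]))]
```

View pics/w3.png

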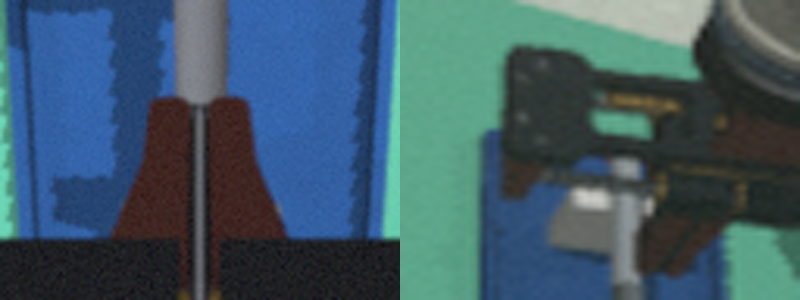

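The fingers are shut just above the bar (tips at row 232), with the bar running under them. The reported TCP looks about 30 mm lower than the real tips. I'll open, go lower slowly and watch the force.

Emit:
jog_arm:
  increments:
    - [0,0,0,0,0,0,0.2]
    - [0,0,0,0,0,0,0.2]
    - [0,0,0,0,0,0,0.2]
    - [0,0,0,0,0,10,0.2]
    - [0,0,0,0,0,12,0.2]
    - [0,0,0,0,0,10,0.2]
    - [0,0,0,0,0,3,0.2]
    - [0,0,0,0,0,2,0.2]
    - [0,0,0,0,0,0,0.2]
  newtons: 10

```text
clock: 7.32
ee_pos: [424.2, 309.5, 4.9]
eef_rot: [-0.0, 0.991, 0.135, 0.0]
wrist_force: [-0.1, -0.3, 0.7]
grip_width: 0.598
grip_force: 0.0
```

Run:
```python
from h import *
s=snapshot("wrist");S=snapshot("scene")
cv2.imwrite("pics/w4.png",np.hstack([crop(s["color"],240,170,160,120),crop(S["color"],440,180,60,60)]))
```

```text
(no output)
```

View pics/w4.png

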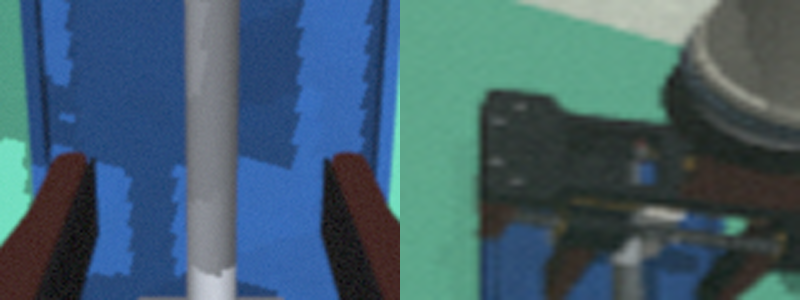

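Tips appear at crop (75,155) and (345,155), roughly at the height of the bar's top, with nothing between. Going lower slowly.

Emit:
jog_arm:
  increments:
    - [0,0,0,0,0,2.5,0.2]
    - [0,0,0,0,0,2.5,0.2]
    - [0,0,0,0,0,2.5,0.2]
    - [0,0,0,0,0,2.5,0.2]
    - [0,0,0,0,0,0,0.2]

```text
clock: 8.05
ee_pos: [423.9, 309.3, -5.6]
eef_rot: [0.0, 0.991, 0.135, -0.0]
wrist_force: [0.1, -0.1, 0.6]
grip_width: 0.596
grip_force: 0.0
```

Emit:
jog_arm:
  increments:
    - [0,0,0,0,0,2.5,0.2]
    - [0,0,0,0,0,2.5,0.2]
    - [0,0,0,0,0,2,0.2]
    - [0,0,0,0,0,2,-1]
    - [0,0,0,0,0,0,-1]
    - [0,0,0,0,0,0,-1]
    - [0,0,0,0,0,0,-1]
    - [0,0,0,0,0,0,-1]
    - [0,0,0,0,0,0,-1]

```text
clock: 9.18
ee_pos: [424.2, 309.5, -14.1]
eef_rot: [-0.0, 0.991, 0.135, 0.0]
wrist_force: [1.0, 0.2, 0.3]
grip_width: 0.134
grip_force: 10.0
```

Emit:
jog_arm:
  increments:
    - [0,0,0,0,0,0,-1]
    - [0,0,0,0,0,0,-1]
    - [0,0,0,0,0,-6,-1]
    - [0,0,0,0,0,-15,-1]
    - [0,0,0,0,0,-28,-1]
    - [0,0,0,0,0,-35,-1]
    - [0,0,0,0,0,-35,-1]
    - [0,0,0,0,0,-35,-1]
    - [0,0,0,0,0,-25,-1]
    - [0,0,0,0,0,-10,-1]
    - [0,0,-1.18,0,0,0,-1]
    - [0,0,-1.18,0,0,0,-1]
    - [0,0,-1.18,0,0,0,-1]
    - [0,0,-1.18,0,0,0,-1]
    - [0,0,-1.18,0,0,0,-1]
    - [0,0,-1.18,0,0,0,-1]
    - [0,0,-1.18,0,0,0,-1]
    - [0,0,-1.18,0,0,0,-1]
    - [0,0,-1.18,0,0,0,-1]
    - [0,0,0,0,0,0,-1]
  newtons: 50

```text
clock: 11.68
ee_pos: [423.8, 309.3, 174.1]
eef_rot: [-0.0, 0.64, 0.768, -0.001]
wrist_force: [1.3, -0.3, -1.7]
grip_width: 0.127
grip_force: 50.0
```

Run:
```python
from h import *
plan((495,80,175),(515,-28.5,175))
```

```text
at [423.8 309.3 174.1] xang 100.39 tilt [-0.06 -0.04] J [ 0.57 -0.11  1.45  0.    1.81  0.38] F [ 1.3 -0.3 -1.7] t 11.675
(495, 80, 175) d [-238.3   28.7   -0.8] len 240.0
(515, -28.5, 175) d [-1.103e+02  1.000e-01  0.000e+00] len 110.0
```

Emit:
jog_arm:
  increments:
    - [0,0,0,-30,3,0,-1]
    - [0,0,0,-50,4,0,-1]
    - [0,0,0,-55,5,0,-1]
    - [0,0,0,-55,5,0,-1]
    - [0,0,0,-55,5,0,-1]
    - [0,0,0,-55,4,0,-1]
    - [0,0,0,-35,2.5,0,-1]
    - [0,0,0,-13.5,0.5,0,-1]
    - [0,0,0,0,0,0,-1]
    - [0,0,0,0,0,0,-1]

```text
clock: 12.92
ee_pos: [515.8, -26.8, 174.8]
eef_rot: [-0.0, 0.639, 0.769, 0.0]
wrist_force: [0.4, 0.7, -1.5]
grip_width: 0.121
grip_force: 50.0
```

Run:
```python
from h import *
W=snapshot("wrist");S=snapshot("scene");T=snapshot("top")
for n,s in(("w5",W),("s5",S),("t5",T)): pickle.dump(s,open(f"pics/{n}.pkl","wb"))
plan((515,-28.5,175))
cv2.imwrite("pics/c5.png",np.vstack([crop(W["color"],0,0,640,300,800,375),np.hstack([crop(S["color"],280,130,140,75,400,214),crop(T["color"],240,160,112,60,400,214)])]))
```

```text
at [515.9 -26.8 174.9] xang 100.55 tilt [0.01 0.01] J [-0.12 -0.14  1.47  0.    1.81 -0.3 ] F [-0.2 -0.5 -2.3] t 13.075
(515, -28.5, 175) d [-1.5 -1.1 -0.1] len 2.0
```

View pics/c5.png

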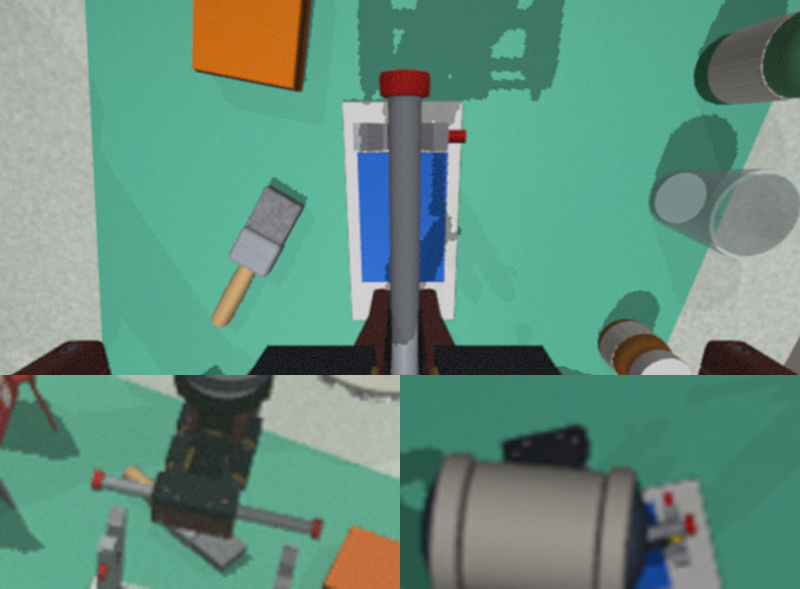

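The wrist view (scaled by 1.25) shows the bar over the stand: the +y upright lies under it at about columns 353–448, rows 122–150, with the red catch pin to its right at (457,136). The bar is nearly centred over the slot. I'll measure the offsets.

Run:
```python
from h import *
W,S,T=load("w5"),load("s5"),load("t5")
a=np.radians(10.5);ex=np.array([np.cos(a),np.sin(a)]);ey=np.array([-np.sin(a),np.cos(a)]);c=np.array([515,-28.5])
st=lambda q:np.c_[(q[:,:2]-c)@ex,(q[:,:2]-c)@ey].round(1)
def red(s,roi,mn=8):
    h=cv2.cvtColor(s["color"],cv2.COLOR_RGB2HSV);m=(((h[...,0]<8)|(h[...,0]>172))&(h[...,1]>120)&(h[...,2]>60)).astype(np.uint8)
    x,y,w,hh=roi;z=np.zeros_like(m);z[y:y+hh,x:x+w]=m[y:y+hh,x:x+w];n,l,q,cc=cv2.connectedComponentsWithStats(z);return [(q[i],cc[i].round(1)) for i in range(1,n) if q[i,4]>=mn]
print("W",red(W,(290,40,100,90)));print("S",red(S,(280,130,140,75)));print("T",red(T,(300,180,60,40),4))
for z in(225,231,237): print("bar caps stand xy z",z,"W",st(ray(W,[red(W,(290,40,40,60))[0][1]],z)),"S",st(ray(S,[r[1] for r in red(S,(280,130,140,70)) if r[0][4]>10],z)))
im=W["color"].astype(int)
for r in(102,106,110,114):
    row=im[r];sat=row.max(1)-row.min(1)
    print(r,"".join("g" if sat[x]<25 else "." for x in range(270,375)))
for r in (102,106,110): print([im[r,x].tolist() for x in range(276,296,2)],[im[r,x].tolist() for x in range(350,366,2)])
print("bar px edges W",[(r,np.where((im[r,300:350].max(1)-im[r,300:350].min(1))<25)[0][[0,-1]]+300) for r in(130,150,180,210)])
```

```text
W [(array([304,  56,  40,  22, 787], dtype=int32), array([323.5,  66. ])), (array([359, 104,  14,  10, 123], dtype=int32), array([365.4, 108.8]))]
S [(array([281, 130,  11,  10,  37], dtype=int32), array([285.2, 132.3])), (array([280, 139,   4,  13,  25], dtype=int32), array([280.7, 144.5])), (array([312, 164,   4,   6,  16], dtype=int32), array([313.7, 166.3])), (array([389, 181,   3,   6,  14], dtype=int32), array([390.1, 183.6])), (array([315, 196,   3,   5,  10], dtype=int32), array([315.7, 198.1]))]
T [(array([314, 193,   2,   3,   6], dtype=int32), array([314.5, 194. ])), (array([320, 200,   3,   5,  11], dtype=int32), array([320.8, 201.9]))]
bar caps stand xy z 225 W [[-1.  99.1]] S [[ -93.7 -196. ]
 [ -49.4 -194.3]
 [  -3.2  -93.5]
 [  -2.9   99.4]]
bar caps stand xy z 231 W [[-0.8 98.4]] S [[ -88.3 -194.1]
 [ -44.3 -192.4]
 [   1.6  -92.3]
 [   1.9   99.3]]
bar caps stand xy z 237 W [[-0.7 97.7]] S [[ -82.9 -192.2]
 [ -39.2 -190.5]
 [   6.4  -91.1]
 [   6.8   99.3]]
102 .....gggggggggggggggggggggggggggggggggggggggggggggggggggggggggggggggggggggggggggggggggggggggggggggg......

[... 656 characters left out ...]
207, 205, 207], [206, 207, 209], [182, 181, 186], [158, 161, 167], [151, 151, 157], [108, 109, 110], [109, 110, 112], [105, 107, 112], [98, 101, 105]] [[111, 110, 114], [110, 111, 118], [113, 113, 118], [108, 109, 113], [119, 98, 104], [145, 27, 28], [145, 26, 31], [143, 26, 25]]
[[201, 202, 201], [209, 207, 209], [205, 204, 206], [187, 187, 191], [156, 156, 162], [163, 163, 169], [145, 148, 154], [106, 106, 109], [105, 106, 111], [102, 102, 107]] [[116, 117, 123], [113, 115, 117], [115, 117, 121], [111, 113, 117], [113, 87, 87], [121, 22, 24], [121, 14, 17], [126, 23, 30]]
bar px edges W [(130, array([312, 335])), (150, array([312, 334])), (180, array([313, 334])), (210, array([312, 334]))]
```

Run:
```python
from h import *
W=load("w5")
a=np.radians(10.5);ex=np.array([np.cos(a),np.sin(a)]);ey=np.array([-np.sin(a),np.cos(a)]);c=np.array([515,-28.5])
print("cam",(-np.array(W["R"]).T@W["t"]).round(1))
for z in(160,165,170,175,180):
    q=ray(W,[(282,106),(358.5,106),(320.2,98),(320.2,120)],z);print(z,np.c_[(q[:,:2]-c)@ex,(q[:,:2]-c)@ey].round(1).tolist())
b=ray(W,[(323.5,66),(323,130),(323.5,210)],231);print("bar",np.c_[(b[:,:2]-c)@ex,(b[:,:2]-c)@ey].round(1).tolist())
plan((515,-28.5,175))
```

```text
cam [502.3  51.8 375.1]
160 [[-26.0, 81.8], [25.9, 81.8], [-0.1, 86.9], [-0.1, 72.6]]
165 [[-25.3, 81.8], [25.3, 81.8], [-0.0, 86.8], [-0.1, 72.8]]
170 [[-24.7, 81.7], [24.8, 81.8], [0.0, 86.7], [-0.0, 73.0]]
175 [[-24.0, 81.7], [24.2, 81.8], [0.1, 86.5], [0.0, 73.2]]
180 [[-23.4, 81.7], [23.7, 81.8], [0.1, 86.4], [0.1, 73.4]]
bar [[2.1, 98.4], [1.9, 71.0], [2.2, 31.7]]
at [515.9 -26.8 174.9] xang 100.55 tilt [0.01 0.01] J [-0.12 -0.14  1.47  0.    1.81 -0.3 ] F [-0.2 -0.5 -2.3] t 13.075
(515, -28.5, 175) d [-1.5 -1.1 -0.1] len 2.0
```

Emit:
jog_arm:
  increments:
    - [0,0,0,-3,-2,8,-1]
    - [0,0,0,0,0,15,-1]
    - [0,0,0,0,0,15,-1]
    - [0,0,0,0,0,8,-1]
    - [0,0,0,0,0,4,-1]
    - [0,0,0,0,0,1.8,-1]
    - [0,0,0,0,0,1.8,-1]
    - [0,0,0,0,0,1.8,-1]
    - [0,0,0,0,0,1.8,-1]
    - [0,0,0,0,0,0,-1]

```text
clock: 14.32
ee_pos: [514.5, -31.3, 117.4]
eef_rot: [-0.0, 0.64, 0.769, -0.0]
wrist_force: [0.9, 0.3, -1.9]
grip_width: 0.125
grip_force: 50.0
```

Emit:
jog_arm:
  increments:
    - [0,0,0,0,0,1.8,-1]
    - [0,0,0,0,0,1.8,-1]
    - [0,0,0,0,0,1.8,-1]
    - [0,0,0,0,0,1.8,-1]
    - [0,0,0,0,0,1.8,-1]
    - [0,0,0,0,0,1.8,-1]

```text
clock: 15.08
ee_pos: [514.5, -31.3, 106.6]
eef_rot: [-0.0, 0.64, 0.769, -0.0]
wrist_force: [0.5, 0.1, -3.1]
grip_width: 0.122
grip_force: 50.0
```

Emit:
jog_arm:
  increments:
    - [0,0,0,0,0,1.8,-1]
    - [0,0,0,0,0,1.8,-1]
    - [0,0,0,0,0,1.8,-1]
    - [0,0,0,0,0,0,-1]

```text
clock: 15.58
ee_pos: [514.4, -31.3, 101.1]
eef_rot: [-0.0, 0.64, 0.769, -0.0]
wrist_force: [0.5, 0.5, -2.4]
grip_width: 0.126
grip_force: 50.0
```

Emit:
jog_arm:
  increments:
    - [0,0,0,0,0,1.8,-1]
    - [0,0,0,0,0,1.8,-1]
    - [0,0,0,0,0,1.8,-1]
    - [0,0,0,0,0,0,-1]

```text
clock: 16.08
ee_pos: [514.4, -31.3, 95.7]
eef_rot: [-0.0, 0.64, 0.769, -0.0]
wrist_force: [-0.3, -1.4, -0.8]
grip_width: 0.124
grip_force: 50.0
```

Emit:
jog_arm:
  increments:
    - [0,0,0,0,0,1.8,-1]
    - [0,0,0,0,0,1.8,-1]
    - [0,0,0,0,0,0,-1]

```text
clock: 16.45
ee_pos: [514.2, -31.4, 92.3]
eef_rot: [-0.0, 0.64, 0.769, -0.0]
wrist_force: [-2.1, 0.3, -0.7]
grip_width: 0.12
grip_force: 50.0
```

Emit:
jog_arm:
  increments:
    - [0,0,0,0,0,1.8,-1]
    - [0,0,0,0,0,0,-1]

```text
clock: 16.7
ee_pos: [514.2, -31.5, 91.4]
eef_rot: [0.0, 0.64, 0.769, -0.0]
wrist_force: [-4.7, -0.9, 3.6]
grip_width: 0.123
grip_force: 50.0
```

Emit:
jog_arm:
  increments:
    - [0,0,0,0,0,1,-1]
    - [0,0,0,0,0,1,-1]
    - [0,0,0,0,0,0,-1]

```text
clock: 17.08
ee_pos: [514.0, -31.6, 89.5]
eef_rot: [-0.0, 0.64, 0.769, -0.0]
wrist_force: [-6.3, -0.9, 4.8]
grip_width: 0.124
grip_force: 50.0
```

Emit:
jog_arm:
  increments:
    - [0,0,0,0,0,1,-1]
    - [0,0,0,0,0,0,-1]

```text
clock: 17.32
ee_pos: [513.8, -31.6, 88.2]
eef_rot: [-0.0, 0.64, 0.769, -0.001]
wrist_force: [-6.0, -1.4, 3.6]
grip_width: 0.122
grip_force: 50.0
```

Good, past the steepest part of the catches. Continuing down slowly.

Emit:
jog_arm:
  increments:
    - [0,0,0,0,0,1.2,-1]
    - [0,0,0,0,0,1.2,-1]
    - [0,0,0,0,0,0,-1]

```text
clock: 17.7
ee_pos: [513.5, -31.7, 85.1]
eef_rot: [-0.001, 0.64, 0.769, -0.001]
wrist_force: [-7.3, -1.9, 2.3]
grip_width: 0.122
grip_force: 50.0
```

Emit:
jog_arm:
  increments:
    - [0,0,0,0,0,1.2,-1]
    - [0,0,0,0,0,1.2,-1]
    - [0,0,0,0,0,0,-1]

```text
clock: 18.08
ee_pos: [514.2, -31.5, 82.8]
eef_rot: [-0.0, 0.64, 0.769, -0.0]
wrist_force: [-3.6, -2.9, 2.8]
grip_width: 0.121
grip_force: 50.0
```

Emit:
jog_arm:
  increments:
    - [0,0,0,0,0,1.2,-1]
    - [0,0,0,0,0,1.2,-1]
    - [0,0,0,0,0,0,-1]

```text
clock: 18.45
ee_pos: [514.7, -31.2, 80.5]
eef_rot: [0.0, 0.64, 0.769, 0.0]
wrist_force: [-4.2, -0.1, 3.4]
grip_width: 0.124
grip_force: 50.0
```

Emit:
jog_arm:
  increments:
    - [0,0,0,0,0,1.2,-1]
    - [0,0,0,0,0,1.2,-1]
    - [0,0,0,0,0,1.2,-1]
    - [0,0,0,0,0,0,-1]

```text
clock: 18.95
ee_pos: [514.6, -31.0, 76.0]
eef_rot: [-0.0, 0.64, 0.769, 0.0]
wrist_force: [-2.8, 2.0, 0.1]
grip_width: 0.121
grip_force: 50.0
```

Emit:
jog_arm:
  increments:
    - [0,0,0,0,0,1.2,-1]
    - [0,0,0,0,0,1.2,-1]
    - [0,0,0,0,0,0,-1]

```text
clock: 19.32
ee_pos: [515.2, -31.1, 74.8]
eef_rot: [0.001, 0.64, 0.769, 0.001]
wrist_force: [0.5, 3.8, 2.5]
grip_width: 0.123
grip_force: 50.0
```

Emit:
jog_arm:
  increments:
    - [0,0,0,0,0,1.2,-1]
    - [0,0,0,0,0,0,-1]

```text
clock: 19.58
ee_pos: [515.2, -31.1, 73.8]
eef_rot: [0.001, 0.64, 0.769, 0.001]
wrist_force: [0.0, 5.0, 5.4]
grip_width: 0.123
grip_force: 50.0
```

Emit:
jog_arm:
  increments:
    - [0,0,0,0,0,1,-1]
    - [0,0,0,0,0,0,-1]

```text
clock: 19.82
ee_pos: [515.3, -31.0, 73.8]
eef_rot: [0.001, 0.64, 0.769, 0.001]
wrist_force: [-0.9, 4.0, 9.6]
grip_width: 0.122
grip_force: 50.0
```

Emit:
jog_arm:
  increments:
    - [0,0,0,0,0,1,-1]
    - [0,0,0,0,0,0,-1]

```text
clock: 20.08
ee_pos: [515.3, -31.1, 73.7]
eef_rot: [0.001, 0.639, 0.769, 0.001]
wrist_force: [-3.6, 4.4, 12.9]
grip_width: 0.121
grip_force: 50.0
```

Emit:
jog_arm:
  increments:
    - [0,0,0,0,0,1,-1]
    - [0,0,0,0,0,0,-1]

```text
clock: 20.32
ee_pos: [515.4, -31.1, 73.6]
eef_rot: [0.001, 0.639, 0.769, 0.001]
wrist_force: [-5.7, 5.3, 16.6]
grip_width: 0.123
grip_force: 50.0
```

Run:
```python
from h import *
W,S=snapshot("wrist"),snapshot("scene")
for n,s in(("w6",W),("s6",S)): pickle.dump(s,open(f"pics/{n}.pkl","wb"))
plan();print(read_state()["moment"])
for n,s,roi in(("W",W,(270,20,110,110)),("S",S,(290,150,110,100))):
    h=cv2.cvtColor(s["color"],cv2.COLOR_RGB2HSV);m=(((h[...,0]<8)|(h[...,0]>172))&(h[...,1]>120)&(h[...,2]>50)).astype(np.uint8)
    x,y,w,hh=roi;z=np.zeros_like(m);z[y:y+hh,x:x+w]=m[y:y+hh,x:x+w];k,l,q,cc=cv2.connectedComponentsWithStats(z);print(n,[(q[i].tolist(),cc[i].round(1).tolist()) for i in range(1,k) if q[i,4]>5])
a=np.radians(10.5);ex=np.array([np.cos(a),np.sin(a),0]);ey=np.array([-np.sin(a),np.cos(a),0]);c=np.array([515,-28.5,0])
for z in(124,130,136,146): print(z,"S caps expected",proj(S,[c+96*ey+[0,0,z],c-96*ey+[0,0,z]]).round(1).tolist(),"W",proj(W,[c+92*ey+[0,0,z+9],c+100*ey+[0,0,z+9]]).round(1).tolist())
```

```text
at [515.4 -31.1  73.6] xang 100.49 tilt [0.21 0.  ] J [-0.13 -0.13  1.65  0.    1.62 -0.31] F [-5.9  5.3 17.2] t 20.425
[0.40570299 0.75272861 0.11734939]
W [([302, 54, 39, 23, 784], [321.0, 64.9]), ([328, 86, 13, 29, 264], [334.7, 99.8])]
S [([311, 188, 3, 5, 12], [311.8, 189.8]), ([315, 196, 3, 5, 10], [315.7, 198.1]), ([382, 204, 3, 5, 10], [383.3, 206.0]), ([375, 211, 3, 4, 9], [376.1, 212.6])]
124 S caps expected [[382.8, 207.9], [311.7, 191.3]] W [[321.8, 70.8], [321.8, 50.4]]
130 S caps expected [[383.1, 206.6], [311.7, 190.0]] W [[321.8, 69.2], [321.8, 47.8]]
136 S caps expected [[383.5, 205.2], [311.8, 188.6]] W [[321.8, 67.4], [321.7, 44.9]]
146 S caps expected [[384.0, 203.0], [311.9, 186.3]] W [[321.7, 64.0], [321.7, 39.4]]
```

Hard stop at 73.6 with 17 N, and both caps in the scene view are at the height of a level bar at about 131 mm, 18 mm below where it met the catches. The bar is home. I'll ease off, release and go to the rack.

Emit:
jog_arm:
  increments:
    - [0,0,0,0,0,-1.5,-1]
    - [0,0,0,0,0,-1.5,-1]
    - [0,0,0,0,0,0,0.3]
    - [0,0,0,0,0,0,1]
    - [0,0,0,0,0,0,1]
    - [0,0,0,0,0,-4,1]
    - [0,0,0,0,0,-15,1]
    - [0,0,0,0,0,-30,1]
    - [0,0,0,0,0,-35,1]
    - [0,0,0,0,0,-35,1]
    - [0,0,0,0,0,-20,1]
    - [0,0,0.85,0,0,0,1]
    - [0,0,0.85,0,0,0,1]
    - [0,0,0.85,0,0,0,1]
    - [0,0,0.85,0,0,0,1]
    - [0,0,0,0,0,0,1]

```text
clock: 22.42
ee_pos: [514.7, -31.3, 213.3]
eef_rot: [0.001, 0.802, 0.597, 0.0]
wrist_force: [0.1, 0.7, -0.6]
grip_width: 1.002
grip_force: 0.0
```

Run:
```python
from h import *
plan((454,-310,180))
S=snapshot("scene");pickle.dump(S,open("pics/s7.pkl","wb"))
h=cv2.cvtColor(S["color"],cv2.COLOR_RGB2HSV);m=(((h[...,0]<8)|(h[...,0]>172))&(h[...,1]>120)&(h[...,2]>50)).astype(np.uint8)
k,l,q,cc=cv2.connectedComponentsWithStats(m);print([(q[i,4],cc[i].round(1).tolist()) for i in range(1,k) if q[i,4]>5 and 290<cc[i][0]<400 and 150<cc[i][1]<250])
```

```text
at [514.7 -31.3 213.3] xang 73.33 tilt [ 0.08 -0.01] J [-0.13 -0.13  1.4  -0.    1.87  0.16] F [ 0.1  0.7 -0.6] t 22.425
(454, -310, 180) d [-284.4   21.7   33.3] len 287.0
[(np.int32(12), [311.8, 189.8]), (np.int32(10), [315.8, 198.3]), (np.int32(11), [383.2, 206.1]), (np.int32(11), [376.0, 212.3])]
```

Emit:
jog_arm:
  increments:
    - [0,0,0,-28,2,0,1]
    - [0,0,0,-45,3.5,0,1]
    - [0,0,0,-50,4,0,1]
    - [0,0,0,-50,4,0,1]
    - [0,0,0,-50,4,0,1]
    - [0,0,0,-40,3,8,1]
    - [0,0,0,-21.4,1.2,15,1]
    - [0,0,0,0,0,10,1]
    - [0,0,0,0,0,0,1]
    - [0,0,0,0,0,0,1]

```text
clock: 23.72
ee_pos: [454.1, -308.7, 179.7]
eef_rot: [0.0, 0.802, 0.598, 0.0]
wrist_force: [-0.8, 0.7, 0.2]
grip_width: 1.0
grip_force: 0.0
```

Run:
```python
from h import *
W=snapshot("wrist");pickle.dump(W,open("pics/w8.pkl","wb"));plan()
cv2.imwrite("pics/w8.png",crop(W["color"],160,100,320,240,640,480))
print("fin expected px",proj(W,[(454.8+.29*k,-309.9+.957*k,142) for k in(-30,0,30)]).round(0).tolist())
```

```text
at [ 454.1 -308.9  179.9] xang 73.38 tilt [ 0.06 -0.03] J [-0.66 -0.05  1.38  0.    1.81 -0.37] F [ 0.1 -0.1  0.6] t 23.775
fin expected px [[323.0, 242.0], [324.0, 209.0], [324.0, 174.0]]
```

View pics/w8.png

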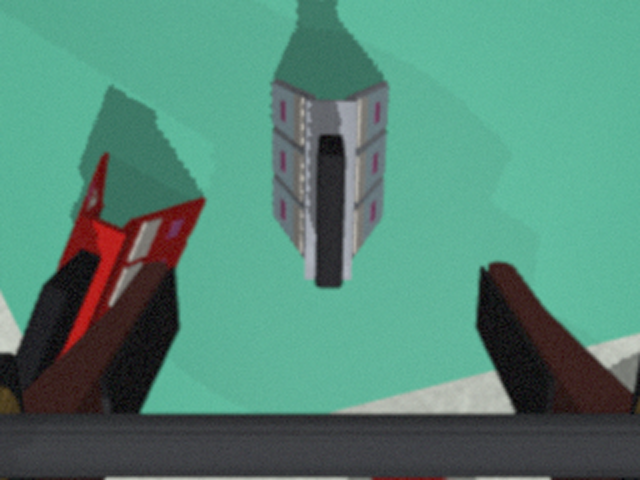

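Crop: the grey rack's black fin spans (330,155)–(330,287), centred between the fingers (inner edges 178 and 480). The red look-alike is at (110,240), near the left finger, so I'll narrow the opening before going down.

Emit:
jog_arm:
  increments:
    - [0,0,0,0,0,0,-0.1]
    - [0,0,0,0,0,0,-0.1]
    - [0,0,0,0,0,0,-0.1]
    - [0,0,0,0,0,15,-0.1]
    - [0,0,0,0,0,25,-0.1]
    - [0,0,0,0,0,25,-0.1]
    - [0,0,0,0,0,20,-0.1]
    - [0,0,0,0,0,10,-0.1]
    - [0,0,0,0,0,6,-0.1]
    - [0,0,0,0,0,4,-0.1]
    - [0,0,0,0,0,0,-0.1]
    - [0,0,0,0,0,0,-0.1]
  newtons: 15

```text
clock: 25.28
ee_pos: [453.8, -310.2, 74.8]
eef_rot: [0.001, 0.802, 0.597, 0.0]
wrist_force: [-0.1, -0.2, 0.6]
grip_width: 0.45
grip_force: 0.0
```

Emit:
jog_arm:
  increments:
    - [0,0,0,0,0,0,-1]
    - [0,0,0,0,0,0,-1]
    - [0,0,0,0,0,0,-1]
    - [0,0,0,0,0,0,-1]

```text
clock: 25.78
ee_pos: [453.5, -309.9, 74.1]
eef_rot: [0.0, 0.802, 0.597, 0.0]
wrist_force: [0.6, -1.2, 0.3]
grip_width: 0.14
grip_force: 15.0
```

Emit:
jog_arm:
  increments:
    - [0,0,0,0,0,0,-1]
    - [0,0,0,0,0,0,-1]
    - [0,0,0,0,0,-5,-1]
    - [0,0,0,0,0,-15,-1]
    - [0,0,0,0,0,-30,-1]
    - [0,0,0,0,0,-40,-1]
    - [0,0,0,0,0,-40,-1]
    - [0,0,0,0,0,-35,-1]
    - [0,0,0,0,0,-18,-1]
    - [0,0,0,0,0,-5,-1]
    - [0,0,-0.68,0,0,0,-1]
    - [0,0,-0.68,0,0,0,-1]
    - [0,0,-0.68,0,0,0,-1]
    - [0,0,-0.68,0,0,0,-1]
    - [0,0,-0.68,0,0,0,-1]
    - [0,0,0,0,0,0,-1]
  newtons: 45

```text
clock: 27.78
ee_pos: [453.2, -309.7, 261.3]
eef_rot: [-0.001, 0.64, 0.768, -0.0]
wrist_force: [0.3, -0.1, -3.2]
grip_width: 0.131
grip_force: 45.0
```

Run:
```python
from h import *
plan((514.8,-28.5,262))
```

```text
at [ 453.2 -309.7  261.3] xang 100.42 tilt [-0.07  0.06] J [-0.66 -0.01  1.2  -0.    1.96 -0.84] F [ 0.3 -0.1 -3.2] t 27.775
(514.8, -28.5, 262) d [265.5 111.5  -0.5] len 288.0
```

Emit:
jog_arm:
  increments:
    - [0,0,0,25,10,-1,-1]
    - [0,0,0,40,17,0,-1]
    - [0,0,0,48,20,0,-1]
    - [0,0,0,48,20,0,-1]
    - [0,0,0,48,20,0,-1]
    - [0,0,0,35,15,0,-1]
    - [0,0,0,17,7.5,0,-1]
    - [0,0,0,4.5,2,0,-1]
    - [0,0,0,0,0,0,-1]
    - [0,0,0,0,0,0,-1]
    - [0,0,0,0,0,0,-1]

```text
clock: 29.15
ee_pos: [514.8, -29.5, 263.2]
eef_rot: [0.0, 0.64, 0.768, -0.0]
wrist_force: [0.2, 0.2, -3.6]
grip_width: 0.132
grip_force: 45.0
```

Run:
```python
from h import *
W=snapshot("wrist");pickle.dump(W,open("pics/w9.pkl","wb"));plan((514.8,-28.5,262))
im=W["color"].astype(int)
a=np.radians(10.5);ex=np.array([np.cos(a),np.sin(a),0]);ey=np.array([-np.sin(a),np.cos(a),0]);c=np.array([515,-28.5,0])
print("expected bar px",proj(W,[c+k*ey+[0,0,130] for k in(50,65,80,96)]).round(1).tolist(),"upright top",proj(W,[c+80*ey+k*ex+[0,0,170] for k in(-25,25)]).round(1).tolist())
h=cv2.cvtColor(W["color"],cv2.COLOR_RGB2HSV);m=(((h[...,0]<8)|(h[...,0]>172))&(h[...,1]>120)&(h[...,2]>50)).astype(np.uint8);m[:,:280]=0;m[:,380:]=0;m[200:]=0
k,l,q,cc=cv2.connectedComponentsWithStats(m);print([(q[i].tolist(),cc[i].round(1).tolist()) for i in range(1,k) if q[i,4]>20])
cv2.imwrite("pics/w9.png",crop(W["color"],200,40,240,180,640,480))
```

```text
at [514.8 -29.4 263.2] xang 100.39 tilt [ 0.   -0.01] J [-0.12 -0.1   1.28 -0.    1.96 -0.3 ] F [ 0.2 -0.3 -3. ] t 29.2
(514.8, -28.5, 262) d [0.8 0.2 1.2] len 1.0
expected bar px [[322.8, 134.5], [322.8, 120.2], [322.8, 105.5], [322.7, 89.3]] upright top [[295.6, 105.4], [349.7, 105.3]]
[([315, 88, 16, 8, 116], [322.2, 91.5]), ([326, 101, 4, 10, 32], [327.8, 105.5]), ([350, 102, 11, 7, 69], [355.0, 105.2])]
```

View pics/w9.png

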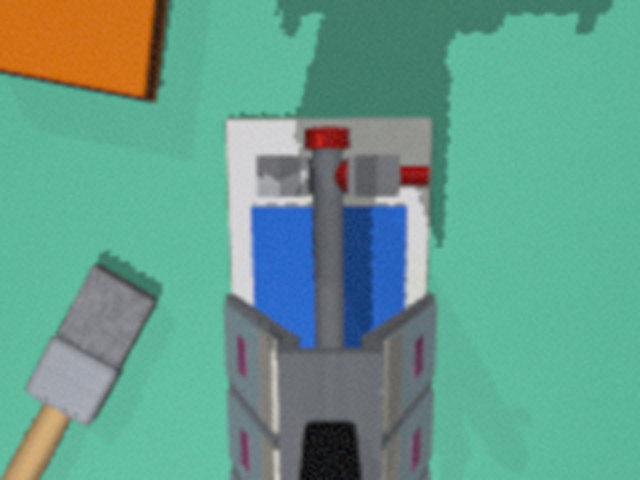

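The picture shows the bar home in the slot with the red catch closed over it at (342,175). The rack's fin (330,450) is in line with the bar (328,250). Lowering it over the bar.

Emit:
jog_arm:
  increments:
    - [0,0,0,0.5,0,10,-1]
    - [0,0,0,0,0,20,-1]
    - [0,0,0,0,0,25,-1]
    - [0,0,0,0,0,20,-1]
    - [0,0,0,0,0,15,-1]
    - [0,0,0,0,0,10,-1]
    - [0,0,0,0,0,8,-1]
    - [0,0,0,0,0,6,-1]
    - [0,0,0,0,0,4,-1]
    - [0,0,0,0,0,1.5,-1]
    - [0,0,0,0,0,0,-1]

```text
clock: 30.58
ee_pos: [514.8, -28.1, 143.8]
eef_rot: [0.0, 0.64, 0.769, 0.0]
wrist_force: [0.7, -0.2, -2.7]
grip_width: 0.133
grip_force: 45.0
```

Emit:
jog_arm:
  increments:
    - [0,0,0,0,0,1.7,-1]
    - [0,0,0,0,0,1.7,-1]
    - [0,0,0,0,0,1.7,-1]
    - [0,0,0,0,0,0,-1]

```text
clock: 31.08
ee_pos: [514.7, -28.1, 138.3]
eef_rot: [-0.0, 0.64, 0.769, -0.0]
wrist_force: [0.2, -0.5, -3.8]
grip_width: 0.134
grip_force: 45.0
```

Emit:
jog_arm:
  increments:
    - [0,0,0,0,0,1.7,-1]
    - [0,0,0,0,0,1.7,-1]
    - [0,0,0,0,0,1.7,-1]
    - [0,0,0,0,0,0,-1]

```text
clock: 31.58
ee_pos: [514.7, -28.1, 133.2]
eef_rot: [-0.0, 0.64, 0.769, -0.0]
wrist_force: [0.3, -0.4, -3.8]
grip_width: 0.132
grip_force: 45.0
```

Emit:
jog_arm:
  increments:
    - [0,0,0,0,0,1.7,-1]
    - [0,0,0,0,0,1.7,-1]
    - [0,0,0,0,0,0,-1]

```text
clock: 31.95
ee_pos: [514.6, -28.1, 129.8]
eef_rot: [-0.0, 0.64, 0.769, -0.0]
wrist_force: [-0.9, 0.1, -3.6]
grip_width: 0.136
grip_force: 45.0
```

Emit:
jog_arm:
  increments:
    - [0,0,0,0,0,1.7,-1]
    - [0,0,0,0,0,1.7,-1]
    - [0,0,0,0,0,0,-1]

```text
clock: 32.33
ee_pos: [514.6, -28.1, 126.4]
eef_rot: [-0.0, 0.64, 0.769, -0.0]
wrist_force: [0.1, -0.5, -2.8]
grip_width: 0.134
grip_force: 45.0
```

Emit:
jog_arm:
  increments:
    - [0,0,0,0,0,1.7,-1]
    - [0,0,0,0,0,1.7,-1]
    - [0,0,0,0,0,0,-1]

```text
clock: 32.7
ee_pos: [514.7, -28.1, 123.0]
eef_rot: [-0.0, 0.64, 0.769, -0.0]
wrist_force: [-0.3, -0.2, -2.9]
grip_width: 0.138
grip_force: 45.0
```

Emit:
jog_arm:
  increments:
    - [0,0,0,0,0,1.5,-1]
    - [0,0,0,0,0,1.5,-1]
    - [0,0,0,0,0,0,-1]

```text
clock: 33.08
ee_pos: [514.6, -28.1, 120.0]
eef_rot: [-0.0, 0.64, 0.769, -0.0]
wrist_force: [-0.2, -0.0, -3.5]
grip_width: 0.132
grip_force: 45.0
```

Emit:
jog_arm:
  increments:
    - [0,0,0,0,0,1.2,-1]
    - [0,0,0,0,0,1,-1]
    - [0,0,0,0,0,0,-1]

```text
clock: 33.45
ee_pos: [514.8, -28.1, 118.1]
eef_rot: [0.0, 0.64, 0.769, 0.0]
wrist_force: [-0.1, 0.2, -2.9]
grip_width: 0.136
grip_force: 45.0
```

Emit:
jog_arm:
  increments:
    - [0,0,0,0,0,1,-1]
    - [0,0,0,0,0,0,-1]

```text
clock: 33.7
ee_pos: [515.2, -28.0, 118.0]
eef_rot: [0.001, 0.64, 0.769, 0.001]
wrist_force: [0.1, -0.1, 1.7]
grip_width: 0.131
grip_force: 45.0
```

Emit:
jog_arm:
  increments:
    - [0,0,0,0,0,0.7,-1]
    - [0,0,0,0,0,0,-1]

```text
clock: 33.95
ee_pos: [515.4, -28.0, 117.9]
eef_rot: [0.001, 0.64, 0.769, 0.001]
wrist_force: [-1.1, 0.0, 5.2]
grip_width: 0.136
grip_force: 45.0
```

Emit:
jog_arm:
  increments:
    - [0,0,0,0,0,-1,-1]
    - [0,0,0,0,0,-0.6,-1]
    - [0,0,0,0,0,0,-0.6]
    - [0,0,0,0,0,0,-0.4]
    - [0,0,0,0,0,0,0]
    - [0,0,0,0,0,0,0]
    - [0,0,0,0,0,0,0]
    - [0,0,0,0,0,-3,0]
    - [0,0,0,0,0,-12,0]
    - [0,0,0,0,0,-25,0]
    - [0,0,0,0,0,-30,0]
    - [0,0,0,0,0,-30,0]
    - [0,0,0,0,0,-15,0]
    - [0,0,0,0,0,0,0]
    - [0,0,0,0,0,0,0]
  newtons: 10

```text
clock: 35.83
ee_pos: [514.5, -28.1, 231.6]
eef_rot: [-0.001, 0.64, 0.769, -0.001]
wrist_force: [0.0, -0.2, -0.8]
grip_width: 0.498
grip_force: 0.0
```

Run:
```python
from h import *
W=snapshot("wrist");S=snapshot("scene");plan()
a=np.radians(10.5);ex=np.array([np.cos(a),np.sin(a),0]);ey=np.array([-np.sin(a),np.cos(a),0]);c=np.array([515,-28.5,0])
def comp(s,m,mn=20):
    k,l,q,cc=cv2.connectedComponentsWithStats(m.astype(np.uint8));return [(q[i].tolist(),cc[i].round(1).tolist()) for i in range(1,k) if q[i,4]>=mn]
h=cv2.cvtColor(W["color"],cv2.COLOR_RGB2HSV);m=h[...,2]<45;m[:,:290]=0;m[:,360:]=0;m[:150]=0;m[290:]=0
print("W fin",comp(W,m),"expected top corners",proj(W,[c+k*ey+j*ex+[0,0,185.7] for k in(-30,30) for j in(-6,6)]).round(1).tolist())
h=cv2.cvtColor(S["color"],cv2.COLOR_RGB2HSV);m=((h[...,0]<8)|(h[...,0]>172))&(h[...,1]>120)&(h[...,2]>50);m[:150]=0;m[250:]=0;m[:,:300]=0;m[:,400:]=0
print("S caps",comp(S,m,6))
m=h[...,2]<40;m[:130]=0;m[250:]=0;m[:,:300]=0;m[:,400:]=0
print("S black",comp(S,m,10),"fin expected",proj(S,[c+k*ey+[0,0,z] for k in(-30,30) for z in (142,185)]).round(0).tolist())
```

```text
at [514.3 -28.  231.4] xang 100.47 tilt [-0.14  0.02] J [-0.12 -0.12  1.35  0.    1.91 -0.3 ] F [ 0.2 -0.4 -0.4] t 35.925
W fin [([319, 165, 12, 73, 365], [326.1, 192.0]), ([319, 188, 6, 21, 42], [320.1, 196.4])] expected top corners [[316.1, 237.4], [329.7, 237.4], [315.6, 170.5], [330.1, 170.5]]
S caps [([311, 188, 3, 5, 12], [311.8, 189.8]), ([315, 196, 3, 5, 11], [315.8, 198.1]), ([382, 204, 3, 5, 11], [383.2, 206.1]), ([375, 210, 3, 5, 12], [376.2, 212.4])]
S black [] fin expected [[336.0, 193.0], [337.0, 183.0], [359.0, 198.0], [360.0, 188.0]]
```

Emit:
jog_arm:
  increments:
    - [0,0,0,0,0,-15,0]
    - [0,0,0,0,0,-15,0]
    - [0,0,0,0,0,0,0]
    - [0,0,0,0,0,0,0]
    - [0,0,0,0,0,0,0]
    - [0,0,0,0,0,0,0]

```text
clock: 36.67
ee_pos: [514.6, -28.0, 262.5]
eef_rot: [-0.0, 0.64, 0.769, -0.0]
wrist_force: [0.2, -0.1, 0.6]
grip_width: 0.504
grip_force: 0.0
```

Run:
```python
from h import *
W=snapshot("wrist");plan()
a=np.radians(10.5);ex=np.array([np.cos(a),np.sin(a),0]);ey=np.array([-np.sin(a),np.cos(a),0]);c=np.array([515,-28.5,0])
print("exp feet +y",proj(W,[c+45*ey+j*ex+[0,0,44] for j in(-35,35)]).round(1).tolist(),"fin",proj(W,[c+k*ey+j*ex+[0,0,185.7] for k in(0,30) for j in(-6,6)]).round(1).tolist())
im=W["color"].astype(int)
for r in range(150,232,6):
    row=im[r,270:380];sat=row.max(1)-row.min(1);v=row.max(1)
    print(r,"".join("#" if v[i]<60 else "g" if sat[i]<30 else "." for i in range(110)))
```

```text
at [514.6 -28.1 262.6] xang 100.47 tilt [-0.04  0.01] J [-0.12 -0.1   1.28  0.    1.96 -0.3 ] F [ 0.1 -0.1  0. ] t 36.725
exp feet +y [[297.2, 133.9], [348.9, 133.9]] fin [[316.4, 194.9], [329.1, 194.9], [316.2, 163.7], [329.2, 163.7]]
150 .................gggggggg....ggg.gggggggggggggggggggggggggggggggggggggggggg.ggg...gggggggg....................
156 .................gggggggg....gggggggggggggggggggggggggggggggggggggggggggggggggg...gggggggg....................
162 ..................ggggggg....gggggggggggggggggggg###########ggggggggggggggggggg...gggggggg....................
168 ..................ggggggg....gggggggggggggggggggg###########ggggggggggggggggggg...gggggggg....................
174 ..................ggggggg....ggg..ggggggggggggggg###########gggggggggggggg.gggg...ggggggg.....................
180 ..................gggggggg....ggggggggggggggggggg###########ggggggggggggggggggg...ggggggg.....................
186 ...................ggggggg...gggggggggggggggggggg###########gggggggggggggggggg....ggggggg.....................
192 ...................ggggggg....gg..ggggggggggggggg###########gggggggggggggg.ggg....ggggggg.....................
198 ...................ggggggg....ggg.ggggggggggggggg###########ggggggggggggggggg....gggggggg.....................
204 ...................gggggggg......gggggggggggggggg###########ggggggggggggggg......ggggggg......................
210 ...................gggggggggggggggggggggggggggggg###########gggggggggggggggggggggggggggg......................
216 ....................ggggggggggggggggggggggggggggg###########gggggggggggggggggggggggggggg......................
222 ....................gggggggggggggggggggggggggggggg##########gggggggggggggggggggggggggggg......................
228 ....................ggggggggggggggggggggggggggggggggggggggggggggggggggggggggggggggggggg.......................
```

The fin (columns 319–330) and wings (299–348) share one centre line, so the rack hangs level and seated. The caps haven't moved.

```bash
python3 -c "
from station import hand_in;print(hand_in())"
```

```text
the job is handed in; nothing more can be done
None
```

The job is handed in: the bar measures home and level past both catches, and the rack hangs seated and level over its middle, released at about 37 s of the 72 s allowed. The first grasp at the bar closed on air because the reported tool height read about 30 mm or more lower than the real fingertips, so I went lower and gripped it on the second try.

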